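# Lock both aisle buttons and isolate the shelving console

## Robot

A 7-joint arm with a two-finger parallel gripper is mounted at the origin on the work surface. World frame = base frame: x ahead of the robot, y to its left, z up, the work surface at z = 0. Lengths are in m, angles in rad, forces in N, time in s.
With the tool pointing down it reaches from about 0.4 to 0.85 m from the base axis. Payload 10.4 kg.
Tool frame: the origin (TCP) lies at the very end of the fingers, on their centre line; the grasp point (between the pads) lies r.grasp_offset behind it (r.grasp_offset is the distance from the TCP to the grasp point, in m); z points along the fingers, y is the direction in which the jaws open and shut (so a half turn about z gives the same grasp; the last joint's range is limited). The gripper opens to 87 mm and grips with 3 to 60 N. Pads are 19 mm wide; open, the fingers measure 117 mm over their backs; the gripper's body (75 mm by 190 mm) begins 51 mm behind the grasp point.
Start: joints at [-1.182, 0.332, -0.065, 1.46, 0.022, 1.35, -0.088], TCP at [0.25, 0.573, 0.223] pointing down, gripper open.
Joint ranges: [-2.6, 2.6], [-0.5, 2.12], [-1.47, 1.34], [0.16, 2.42], [-1.27, 4.41], [0.06, 2.06], [-2.6, 2.6]. Speed limits (rad/s): [2.22, 2.22, 2.79, 2.79, 3.14, 3.14, 3.14].

## Interface

Orientations are given as a unit quaternion [x, y, z, w].
In Python, from bench import read_state, cams, job, r gives the robot as it stands. The module is installed in compiled form; this text tells all that it offers.
- The arm moves only by the tool arm_command, never from a script. Its argument "increments" is a list of rows, each an object of numbers: "gripper": the opening in per cent of the stroke, from 0 (shut) to 100 (fully open); "dx", "dy", "dz": the shift along the tool's x, y, z in m; "spin": the turn about the tool's z in degrees. In form: [{"gripper": .., "dx": .., "dy": .., "dz": .., "spin": ..}, ...]. A call has exactly 8 rows; each row shifts and turns the commanded pose from where the row before left it, along the tool's axes as they then stand; what a row does not reach is not made up. A row lasts 1/8 s, in which the tool goes at most 62.5 mm and 10.7 degrees, less where a joint would pass 70% of its speed; a pose out of reach is approached as far as the arm can. A call with a gripper value outside its range is refused whole. The fingers move at their own pace and stop on an object; "grip_force" is the grip in N (left out, the last holds). Time passes only in rows, so rows that do not move let the fingers close, or fill a call up. It gives the time, the measured TCP pose, the force and the opening at its end, in the units of the state.
- read_state(): the state, without advancing time (a new reading comes with each control period).
- cams.camera(name): name is "scene" or "top" or "wrist"; returns the picture (400x640x3 uint8, red, green, blue); there is no depth.
- cams.camera_info(name): a dict with "K" (3x3 intrinsics, pixels), "rvec" (rotation vector, rad) and "tvec" (3), from world to camera coordinates, as OpenCV has them. Camera axes: x right, y down, z forward; pixel columns grow to the right and rows downward; lengths in m; the calibration is good to about 2 mm. A picture is of the moment at which its call begins: read the wrist's pose just before it. camera_info takes no time and is no camera call; for the wrist camera it gives the pose at the moment of the call.
- job.close_job(): hands the job in, once; it reports no verdict.
The state is a dict: "time": time; "joint_positions": joint angles; "joint_vel": joint speeds; "joint_torque": joint torques, N m; "ee_pos": TCP position; "eef_rot": TCP orientation; "ft_force": force on the tool from outside, world axes, zero at the start; "torque": the same for the moment, N m; "width": finger opening in m.
Only numpy, scipy, OpenCV 4.12 (cv2) and the standard library are available. Lean on these libraries where they do the work, as an engineer would, in place of code of your own. Each camera call takes 0.05 s, during which the arm holds its last target.

## Task

Close down the mobile-shelving console for the night: make sure that both round push-lock buttons are latched in (a full press latches a button that is out, another full press releases it; either may already be in, so feel which ones need it). Only when both are latched and let go, slide the small recessed switch all the way along its slot to the end beside the little glass lamp. Leave the other things on the desk where they are.

Things in the scene. Friction and masses are not known exactly. Their poses are not given: they have to be found in the camera images.
- console: Grey steel box 200 x 240 x 56 mm (x, y, z), fixed on the desk; origin at the centre of its underside, front towards -x, z up. In its flat top: two round buttons at x = +40, y = +58 and -58 mm; near the front a recessed slot, x -64 to -32 mm, y -42 to +42 mm, floor 7 mm below the top; beyond the slot's +y end a glass lamp dome 20 mm across, 11 mm high, at x = -48, y = +66 mm.
- lock_a_top (a point): Centre of the flat top of a push-lock button: black cap 30 mm across in a fixed collar 48 mm across, 4 mm high. It stands in either of the console's two places. Height of the cap's top above the desk: 76 mm released (out), 68 mm latched (in), 64 mm at the stop of a full press. Each full press to the stop and let rise changes out to in or in to out.
- lock_b_top (a point): The same point of the other, identical button. Spring of both: about 3 N starts it from out, 5 N from in, 6 to 9 N just before the stop; press slowly until about 12 N is felt for a sure full press. A touch of 2 N does not move it noticeably. A half press changes nothing. Either button may start in or out.
- switch_top (a point): Centre of the top of the slide switch: a black ribbed block 20 mm wide (x) by 14 mm long (y), 6.5 mm high, in the slot on the console, its top level with the console's top (56 mm above the desk). It slides along the console's +y axis only, towards the lamp. Behind it (towards -y) the slot is empty for 42 mm or more and takes two shut fingertips, which can push the block's end face.
- switch (a joint): Travel of the slide switch in m: 0 (block centre at console y = +7 mm, 42 mm of empty slot behind it) to 0.028 (fully home at the lamp end, centre at y = +35 mm). It starts between 0 and 0.008, slides with about 1.5 N and stays where it is left.
- mug: White mug, 80 mm across, 92 mm high; origin at the centre of its underside. Not to be disturbed.
- stamp: Dark wooden hand stamp, 40 mm across, 74 mm high, standing; origin at the centre of its underside. Not to be disturbed.
- stapler: Black stapler 140 x 34 x 44 mm, long along its x; origin at the centre of its underside. Not to be disturbed.

How it is judged:
By the outcome, as a careful person would: the job done as asked, in the order asked, and still so for the second after the job is handed in, with the robot touching nothing.
It also fails if it takes over 45 s, if anything falls off the work surface, if the arm or the gripper's body presses on something with over 40 N, if the wrist force passes 120 N, or if a joint passes its speed limit or range.

## Working session

There is one attempt and no reset: what is moved stays moved. The work goes in short steps, Python scripts to look and compute and a tool call to move; the robot and the scene stay as the last step left them, time stands still between calls to the robot, and variables do not carry over. Pictures are saved under pics/ and viewed, and the job is handed in when it is done.

Besides the shell and the picture viewer there is one more tool, called after "Emit:" by a JSON object that holds its "name" and its "arguments". arm_command: Moves the arm, as the interface text tells. Its arguments: {"type":"object","properties":{"increments":{"type":"array","items":{"type":"object","properties":{"gripper":{"type":"number"},"dx":{"type":"number"},"dy":{"type":"number"},"dz":{"type":"number"},"spin":{"type":"number"}}}},"grip_force":{"type":"number"}},"required":["increments"]}

```bash
mkdir -p pics; python3 - <<'E'
from bench import read_state, cams, job, r
import cv2,numpy as np
s=read_state()
print(s, r.grasp_offset)
for n in("top","scene","wrist"):
    i=cams.camera_info(n);print(n,i)
    cv2.imwrite(f"pics/{n}0.png",cams.camera(n)[:,:,::-1])
E
```

```text
{'time': 0.0, 'joint_positions': array([-1.18161229,  0.33287132, -0.06467956,  1.46091807,  0.02161301,
        1.34984254, -0.08852092]), 'joint_vel': array([-0.00016081,  0.0008788 , -0.0005903 , -0.00045317, -0.0011012 ,
        0.00055893, -0.00265778]), 'joint_torque': array([ 1.66121197e-05, -6.23256826e+01,  2.49269122e-02, -3.89903033e+01,
       -6.12517353e-02,  3.97540850e-02,  1.44622959e-04]), 'ee_pos': array([0.2500289 , 0.57242001, 0.22176531]), 'eef_rot': array([ 2.04448639e-01,  9.78877062e-01, -6.64499794e-04, -9.86470975e-05]), 'ft_force': array([ 0.50226894, -0.381828  , -0.86362996]), 'torque': array([ 0.00111719,  0.00307253, -0.02860511]), 'width': 0.08678650552259617} 0.0187
top {'K': array([[475.95257549,   0.        , 325.96871379],
       [  0.        , 475.95257549, 199.63858443],
       [  0.        ,   0.        ,   1.        ]]), 'rvec': array([ 2.11521569, -2.13507229,  0.18055123]), 'tvec': array([0.00376884, 0.52722174, 1.15174037])}
scene {'K': array([[376.06909256,   0.        , 328.55081681],
       [  0.        , 376.06909256, 199.04438527],
       [  0.        ,   0.        ,   1.        ]]), 'rvec': array([ 1.62033637,  1.85940477, -0.83066162]), 'tvec': array([ 0.08635417, -0.29747037,  1.42816506])}
wrist {'K': array([[288.03128361,   0.        , 318.96495815],
       [  0.        , 288.03128361, 199.79825594],
       [  0.        ,   0.        ,   1.        ]]), 'rvec': array([-2.44991202, -1.6043105 , -0.19575836]), 'tvec': array([-0.62317904, -0.02943626,  0.39024309])}
```

View pics/top0.png

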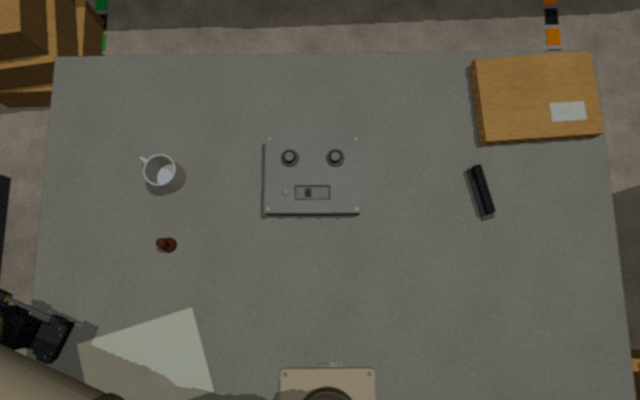

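View pics/scene0.png

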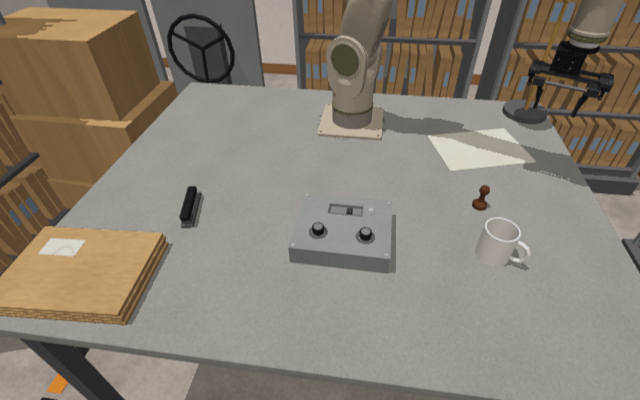

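View pics/wrist0.png

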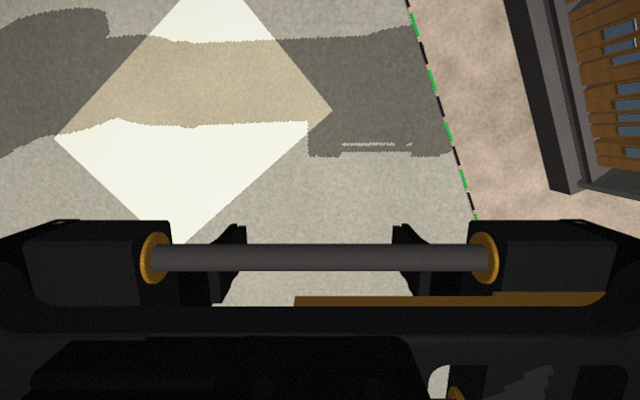

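The top view shows the console around (312,177), with its lamp at (285,192), buttons at (289,157) and (336,157), and the switch at (308,192). The mug and stamp are to the left and the stapler to the right. I'll zoom in and measure.

```bash
cat > h.py <<'E'
import cv2,numpy as np
def proj(P,i): return cv2.projectPoints(np.array(P,float).reshape(-1,1,3),i["rvec"],i["tvec"],i["K"],None)[0][:,0]
def back(px,z,i):
    R=cv2.Rodrigues(i["rvec"])[0];C=-R.T@i["tvec"]
    d=R.T@np.linalg.inv(i["K"])@np.array([px[0],px[1],1.]);return C+d*(z-C[2])/d[2]
E
python3 - <<'E'
from bench import cams
from h import *
i=cams.camera_info("top");im=cv2.imread("pics/top0.png")
c=cv2.resize(im[125:225,250:375],None,fx=6,fy=6,interpolation=cv2.INTER_CUBIC);cv2.imwrite("pics/topz.png",c)
for p,z in (((289,157),.07),((336,157),.07),((285,192),.06),((308,192),.056)): print(p,back(p,z,i))
j=cams.camera_info("scene");im=cv2.imread("pics/scene0.png")
cv2.imwrite("pics/scz.png",cv2.resize(im[185:280,280:405],None,fx=6,fy=6,interpolation=cv2.INTER_CUBIC))
E
```

```text
(289, 157) [0.63278394 0.09056862 0.07      ]
(336, 157) [ 0.63149574 -0.02741732  0.07      ]
(285, 192) [0.5453077  0.10097482 0.06      ]
(308, 192) [0.54550253 0.04365472 0.056     ]
```

View pics/topz.png

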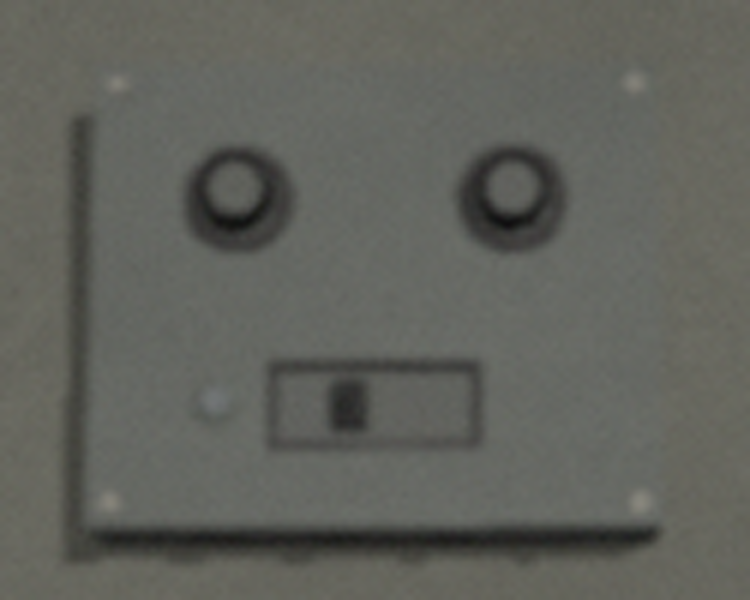

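View pics/scz.png

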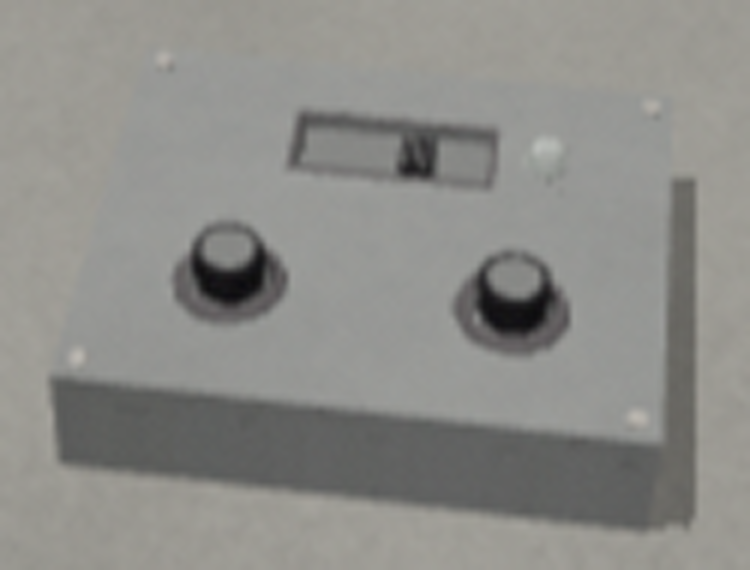

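```bash
python3 - <<'E'
from bench import cams
from h import *
from scipy.optimize import least_squares
f=lambda L,o:np.array([[(u+.5)/6-.5+o[0],(v+.5)/6-.5+o[1]] for u,v in L])
A=[(.04,.058,.060),(.04,-.058,.060),(-.032,.042,.056),(-.032,-.042,.056),(-.064,.042,.056),(-.064,-.042,.056)]
T=f([(239,199),(513,199),(270,363),(480,363),(270,446),(480,446)],(250,125))
S=f([(512,312),(231,280),(491,187),(291,169),(498,131),(304,113)],(280,185))
it,is_=cams.camera_info("top"),cams.camera_info("scene")
def W(q,P):
    c,s=np.cos(q[2]),np.sin(q[2]);P=np.array(P);return np.c_[q[0]+c*P[:,0]-s*P[:,1],q[1]+s*P[:,0]+c*P[:,1],P[:,2]]
for nm,fn in (("top",lambda q:(proj(W(q,A),it)-T).ravel()),("scene",lambda q:(proj(W(q,A),is_)-S).ravel()),("both",lambda q:np.r_[(proj(W(q,A),it)-T).ravel(),(proj(W(q,A),is_)-S).ravel()])):
    o=least_squares(fn,[.59,.03,0],x_scale=[.01,.01,.01]);print(nm,o.x,np.round(o.fun,2))
q=o.x
print("btn,slot",W(q,[(.04,.058,.07),(.04,-.058,.07),(-.048,0,.056),(-.048,.042,.056)]))
for h in(.068,.076):
  print(h,proj(W(q,[(.04,.058,h),(.04,-.058,h)]),it),proj(W(q,[(.04,.058,h),(.04,-.058,h)]),is_))
print(f([(235,187),(514,187)],(250,125)),f([(517,280),(229,247)],(280,185)))
sw=back(f([(348,405)],(250,125))[0],.056,it);d=sw[:2]-q[:2];c,s=np.cos(q[2]),np.sin(q[2]);print("sw console",c*d[0]+s*d[1],-s*d[0]+c*d[1])
E
```

```text
top [ 0.59325534  0.0329569  -0.00985503] [-0.08 -0.1   0.08 -0.15  0.83  0.73 -0.75  0.71  0.67 -0.58 -0.75 -0.59]
scene [ 0.59764361  0.03365237 -0.0097231 ] [ 0.31 -0.65 -0.19 -0.42 -0.39 -0.    0.6  -0.3  -0.54  0.88  0.21  0.74]
both [ 0.59473072  0.03324755 -0.00980625] [-0.19 -0.67 -0.04 -0.72  0.72  0.16 -0.87  0.14  0.55 -1.16 -0.87 -1.17
  0.22 -1.55 -0.16 -1.3  -0.47 -0.81  0.6  -1.09 -0.61  0.12  0.2  -0.01]
btn,slot [[ 0.63529755  0.09085252  0.07      ]
 [ 0.63416005 -0.02514191  0.07      ]
 [ 0.54673303  0.03371824  0.056     ]
 [ 0.54714489  0.07571622  0.056     ]]
0.068 [[288.95990545 156.24380772]
 [335.07203292 156.19349759]] [[365.34180723 232.77266852]
 [317.85067863 227.69733524]]
0.076 [[288.68757422 155.39236141]
 [335.10496714 155.3410011 ]] [[365.55223023 230.48882363]
 [317.77984322 225.41604785]]
[[288.75 155.75]
 [335.25 155.75]] [[365.75 231.25]
 [317.75 225.75]]
sw console -0.049540236122150944 0.010967113806346082
```

Emit:
{"name": "arm_command", "arguments": {"increments": [{"gripper":0,"spin":-7.7},{"gripper":0,"spin":-7.7},{"gripper":0,"spin":-7.6},{"gripper":0,"dx":-0.03,"dy":-0.038},{"gripper":0,"dx":-0.03,"dy":-0.038},{"gripper":0,"dx":-0.03,"dy":-0.038},{"gripper":0,"dx":-0.03,"dy":-0.038},{"gripper":0,"dx":-0.03,"dy":-0.038}], "grip_force": 20}}

```text
validation failed for argument at $.in...
```

Emit:
{"name": "arm_command", "arguments": {"increments": [{"gripper":0,"dx":0,"dy":0,"dz":0,"spin":-7.7},{"gripper":0,"dx":0,"dy":0,"dz":0,"spin":-7.7},{"gripper":0,"dx":0,"dy":0,"dz":0,"spin":-7.6},{"gripper":0,"dx":-0.03,"dy":-0.038,"dz":0,"spin":0},{"gripper":0,"dx":-0.03,"dy":-0.038,"dz":0,"spin":0},{"gripper":0,"dx":-0.03,"dy":-0.038,"dz":0,"spin":0},{"gripper":0,"dx":-0.03,"dy":-0.038,"dz":0,"spin":0},{"gripper":0,"dx":-0.03,"dy":-0.038,"dz":0,"spin":0}], "grip_force": 20}}

```text
time: 1.15
ee_pos: [0.3989, 0.3798, 0.2224]
eef_rot: [0.005, 1.0, -0.0, -0.0]
ft_force: [1.1, -0.3, -0.0]
width: 0.0149
```

Emit:
{"name": "arm_command", "arguments": {"increments": [{"gripper":0,"dx":-0.029,"dy":-0.036,"dz":0,"spin":0},{"gripper":0,"dx":-0.029,"dy":-0.036,"dz":0,"spin":0},{"gripper":0,"dx":-0.029,"dy":-0.036,"dz":0,"spin":0},{"gripper":0,"dx":-0.029,"dy":-0.036,"dz":0,"spin":0},{"gripper":0,"dx":-0.029,"dy":-0.036,"dz":0.0,"spin":0},{"gripper":0,"dx":-0.029,"dy":-0.036,"dz":0.0,"spin":0},{"gripper":0,"dx":-0.029,"dy":-0.036,"dz":0,"spin":0},{"gripper":0,"dx":-0.029,"dy":-0.036,"dz":0,"spin":0}]}}

```text
time: 2.15
ee_pos: [0.6278, 0.0897, 0.2223]
eef_rot: [0.005, 1.0, 0.0, -0.0]
ft_force: [0.8, 0.3, 0.3]
width: 0.0009
```

```bash
python3 - <<'E'
from bench import cams,read_state
from h import *
print({k:np.round(v,4) for k,v in read_state().items() if k in('time','ee_pos','eef_rot','ft_force','width')})
i=cams.camera_info("wrist");cv2.imwrite("pics/w1.png",cams.camera("wrist")[:,:,::-1]);print(i)
print(back((320,150),.056,i))
q=(.5947,.0332,-.0098);c,s=np.cos(q[2]),np.sin(q[2])
A=np.array([(.04,.058,.060),(.04,-.058,.060),(-.032,.042,.056),(-.032,-.042,.056),(-.064,.042,.056),(-.064,-.042,.056)])
print(proj(np.c_[q[0]+c*A[:,0]-s*A[:,1],q[1]+s*A[:,0]+c*A[:,1],A[:,2]],i).round(1))
E
```

```text
{'time': np.float64(2.15), 'ee_pos': array([0.6278, 0.0897, 0.2223]), 'eef_rot': array([ 5.1e-03,  1.0e+00,  0.0e+00, -2.0e-04]), 'ft_force': array([0.7505, 0.29  , 0.3465]), 'width': np.float64(0.0009)}
{'K': array([[288.03128361,   0.        , 318.96495815],
       [  0.        , 288.03128361, 199.79825594],
       [  0.        ,   0.        ,   1.        ]]), 'rvec': array([-2.1004718 , -2.08011277, -0.25571809]), 'tvec': array([-0.09495718, -0.6367479 ,  0.23753855])}
[0.58534152 0.0904197  0.056     ]
[[320.7 193.9]
 [220.5 193.9]
 [306.4 129.9]
 [230.7 129.9]
 [306.1  99.5]
 [228.5  99.5]]
```

View pics/w1.png

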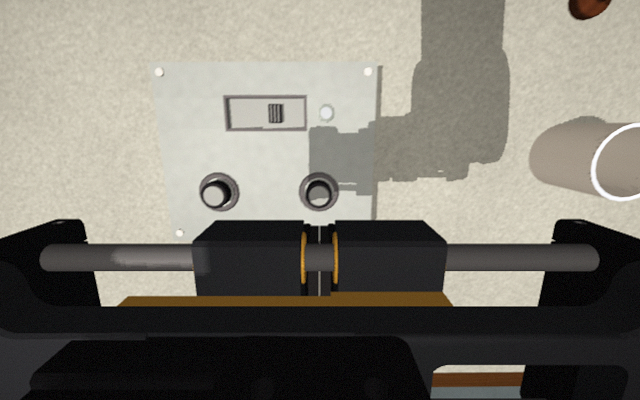

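```bash
python3 - <<'E'
from h import *
im=cv2.imread("pics/w1.png")
cv2.imwrite("pics/w1z.png",cv2.resize(im[85:220,190:345],None,fx=4,fy=4,interpolation=cv2.INTER_CUBIC))
E
```

```text
(no output)
```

View pics/w1z.png

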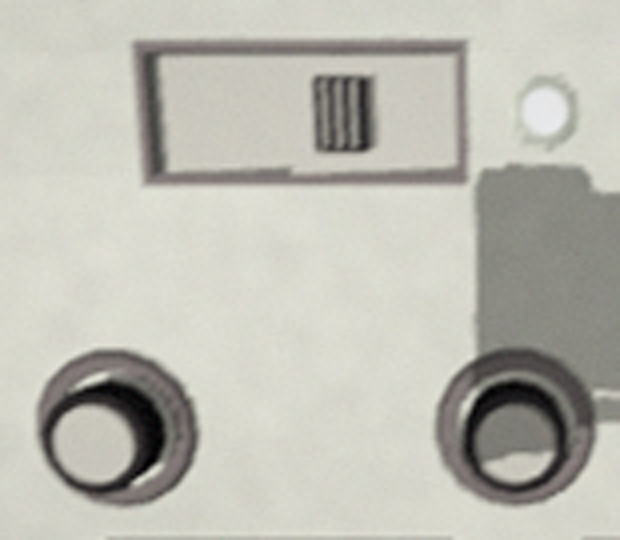

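```bash
python3 - <<'E'
from bench import cams
from h import *
from scipy.optimize import least_squares
i=cams.camera_info("wrist")
f=lambda L:np.array([[(u+.5)/4-.5+190,(v+.5)/4-.5+85] for u,v in L])
A=[(.04,.058,.060),(.04,-.058,.060),(-.032,.042,.056),(-.032,-.042,.056),(-.064,.042,.056),(-.064,-.042,.056)]
T=f([(516,426),(118,427),(461,174),(151,176),(460,52),(146,52)])
def W(q,P):
    c,s=np.cos(q[2]),np.sin(q[2]);P=np.array(P);return np.c_[q[0]+c*P[:,0]-s*P[:,1],q[1]+s*P[:,0]+c*P[:,1],P[:,2]]
o=least_squares(lambda q:(proj(W(q,A),i)-T).ravel(),[.59,.03,0],x_scale=[.01]*3);print(o.x,o.fun.round(2))
q=o.x
for h in(.068,.076):
  P=W(q,[(.04,.058,h),(.055,.058,h),(.04,-.058,h),(.025,-.058,h)]);p=proj(P,i);print(h,(((p-[190,85])+.5)*4-.5).round(0), np.linalg.norm(proj(W(q,[(.04,.043,h),(.04,.073,h)]),i)@[[1,0],[0,1]],axis=1)[1]*0)
print(W(q,[(.04,.058,.07),(.04,-.058,.07),(-.048,0,.056),(-.048,-.021,.056)]))
sw=back(f([(340,114)])[0],.056,i);d=sw[:2]-q[:2];c,s=np.cos(q[2]),np.sin(q[2]);print("sw",c*d[0]+s*d[1],-s*d[0]+c*d[1])
E
```

```text
[ 0.59491512  0.02353605 -0.01412329] [ 0.34  0.93 -0.5   0.81 -0.5  -0.35  1.22 -0.67 -0.69 -0.4   0.13 -0.18]
0.068 [[517. 436.]
 [517. 487.]
 [106. 436.]
 [101. 384.]] 0.0
0.076 [[517. 442.]
 [517. 495.]
 [ 96. 443.]
 [ 91. 389.]] 0.0
[[ 0.63573025  0.08096535  0.07      ]
 [ 0.63409201 -0.03502308  0.07      ]
 [ 0.54691991  0.02421394  0.056     ]
 [ 0.54662333  0.00321604  0.056     ]]
sw -0.04762254743583142 0.009672651674570838
```

```bash
python3 - <<'E'
from bench import cams,read_state
from h import *
from scipy.optimize import least_squares
print(read_state()['time'],read_state()['ee_pos'])
i=cams.camera_info("wrist")
i['rvec']=np.array([-2.1004718 , -2.08011277, -0.25571809]);i['tvec']=np.array([-0.09495718, -0.6367479 ,  0.23753855])
f=lambda L:np.array([[(u+.5)/4-.5+190,(v+.5)/4-.5+85] for u,v in L])
A=[(.04,.058,.060),(.04,-.058,.060),(-.032,.042,.056),(-.032,-.042,.056),(-.064,.042,.056),(-.064,-.042,.056)]
T=f([(516,426),(118,427),(461,174),(151,176),(460,52),(146,52)])
def W(q,P):
    c,s=np.cos(q[2]),np.sin(q[2]);P=np.array(P);return np.c_[q[0]+c*P[:,0]-s*P[:,1],q[1]+s*P[:,0]+c*P[:,1],P[:,2]]
o=least_squares(lambda q:(proj(W(q,A),i)-T).ravel(),[.59,.03,0],x_scale=[.01]*3);print(o.x,o.fun.round(2))
q=o.x
for h in(.068,.076):
  P=W(q,[(.04,.058,h),(.055,.058,h),(.04,-.058,h),(.025,-.058,h)]);p=proj(P,i);print(h,(((p-[190,85])+.5)*4-.5).round(0).tolist())
print(W(q,[(.04,.058,.07),(.04,-.058,.07),(-.048,0,.056),(-.048,-.021,.056)]))
sw=back(f([(340,114)])[0],.056,i);d=sw[:2]-q[:2];c,s=np.cos(q[2]),np.sin(q[2]);print("sw",c*d[0]+s*d[1],-s*d[0]+c*d[1])
E
```

```text
2.2 [0.63040877 0.08251677 0.22196454]
[ 0.59252434  0.031095   -0.00747242] [ 0.35  0.86 -0.54  0.83 -0.49 -0.35  1.22 -0.67 -0.68 -0.37  0.15 -0.17]
0.068 [[517.0, 436.0], [517.0, 487.0], [106.0, 436.0], [101.0, 384.0]]
0.076 [[517.0, 442.0], [517.0, 495.0], [96.0, 443.0], [91.0, 389.0]]
[[ 0.63295662  0.08879449  0.07      ]
 [ 0.63208983 -0.02720227  0.07      ]
 [ 0.54452568  0.03145367  0.056     ]
 [ 0.54436876  0.01045426  0.056     ]]
sw -0.04763426519803369 0.009645599315026808
```

Emit:
{"name": "arm_command", "arguments": {"increments": [{"gripper":0,"dx":0,"dy":0,"dz":0.015,"spin":0},{"gripper":0,"dx":0,"dy":0,"dz":0.015,"spin":0},{"gripper":0,"dx":0,"dy":0,"dz":0.015,"spin":0},{"gripper":0,"dx":0,"dy":0,"dz":0.015,"spin":0},{"gripper":0,"dx":0,"dy":0,"dz":0.015,"spin":0},{"gripper":0,"dx":0,"dy":0,"dz":0.015,"spin":0},{"gripper":0,"dx":0,"dy":0,"dz":0,"spin":0},{"gripper":0,"dx":0,"dy":0,"dz":0,"spin":0}]}}

```text
time: 3.2
ee_pos: [0.6275, 0.0908, 0.133]
eef_rot: [0.005, 1.0, 0.0, 0.0]
ft_force: [1.0, -0.2, 0.5]
width: 0.0004
```

Emit:
{"name": "arm_command", "arguments": {"increments": [{"gripper":0,"dx":-0.003,"dy":-0.0005,"dz":0.012,"spin":0},{"gripper":0,"dx":-0.003,"dy":-0.0005,"dz":0.012,"spin":0},{"gripper":0,"dx":0,"dy":0,"dz":0.012,"spin":0},{"gripper":0,"dx":0,"dy":0,"dz":0.012,"spin":0},{"gripper":0,"dx":0,"dy":0,"dz":0.004,"spin":0},{"gripper":0,"dx":0,"dy":0,"dz":0.004,"spin":0},{"gripper":0,"dx":0,"dy":0,"dz":0.003,"spin":0},{"gripper":0,"dx":0,"dy":0,"dz":0,"spin":0}]}}

```text
time: 4.2
ee_pos: [0.6333, 0.0898, 0.0739]
eef_rot: [0.005, 1.0, 0.0, 0.0]
ft_force: [-1.5, 0.7, 3.6]
width: 0.0006
```

Emit:
{"name": "arm_command", "arguments": {"increments": [{"gripper":0,"dx":0,"dy":0,"dz":0.001,"spin":0},{"gripper":0,"dx":0,"dy":0,"dz":0.001,"spin":0},{"gripper":0,"dx":0,"dy":0,"dz":0,"spin":0},{"gripper":0,"dx":0,"dy":0,"dz":0,"spin":0},{"gripper":0,"dx":0,"dy":0,"dz":0,"spin":0},{"gripper":0,"dx":0,"dy":0,"dz":0,"spin":0},{"gripper":0,"dx":0,"dy":0,"dz":0,"spin":0},{"gripper":0,"dx":0,"dy":0,"dz":0,"spin":0}]}}

```text
time: 5.2
ee_pos: [0.6333, 0.0898, 0.0716]
eef_rot: [0.005, 1.0, 0.0, 0.0]
ft_force: [-1.0, 0.9, 2.8]
width: 0.0004
```

```bash
python3 - <<'E'
from bench import cams,read_state
from h import *
for k in range(2):
    s=read_state();print(s['time'],s['ee_pos'].round(4),s['ft_force'].round(2),s['torque'].round(3))
    cv2.imwrite(f"pics/s{k}2.png",cams.camera(("scene","wrist")[k])[:,:,::-1])
im=cv2.imread("pics/s02.png");cv2.imwrite("pics/s2z.png",cv2.resize(im[175:280,270:405],None,fx=5,fy=5,interpolation=cv2.INTER_CUBIC))
E
```

```text
5.2 [0.6333 0.0898 0.0716] [-1.03  0.93  2.8 ] [ 0.061  0.201 -0.007]
5.25 [0.6333 0.0898 0.0716] [-1.53  0.57  3.53] [0.048 0.161 0.004]
```

View pics/s2z.png

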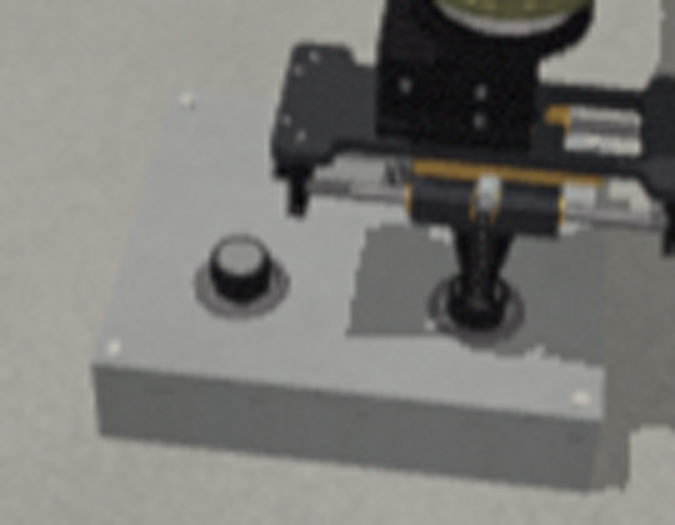

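Emit:
{"name": "arm_command", "arguments": {"increments": [{"gripper":0,"dx":0,"dy":0,"dz":0.0015,"spin":0},{"gripper":0,"dx":0,"dy":0,"dz":0,"spin":0},{"gripper":0,"dx":0,"dy":0,"dz":0,"spin":0},{"gripper":0,"dx":0,"dy":0,"dz":0,"spin":0},{"gripper":0,"dx":0,"dy":0,"dz":0,"spin":0},{"gripper":0,"dx":0,"dy":0,"dz":0,"spin":0},{"gripper":0,"dx":0,"dy":0,"dz":0,"spin":0},{"gripper":0,"dx":0,"dy":0,"dz":0,"spin":0}]}}

```text
time: 6.3
ee_pos: [0.6332, 0.0898, 0.0701]
eef_rot: [0.005, 1.0, 0.0, 0.0]
ft_force: [0.3, 0.5, 4.6]
width: 0.0004
```

View pics/s12.png

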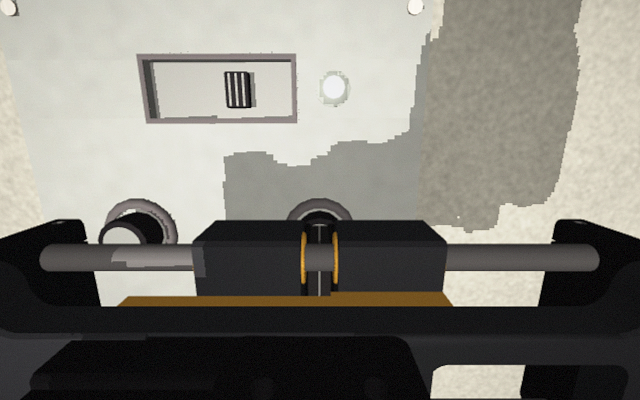

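Emit:
{"name": "arm_command", "arguments": {"increments": [{"gripper":0,"dx":0,"dy":0,"dz":0.001,"spin":0},{"gripper":0,"dx":0,"dy":0,"dz":0.001,"spin":0},{"gripper":0,"dx":0,"dy":0,"dz":0.001,"spin":0},{"gripper":0,"dx":0,"dy":0,"dz":0.001,"spin":0},{"gripper":0,"dx":0,"dy":0,"dz":0.0005,"spin":0},{"gripper":0,"dx":0,"dy":0,"dz":0.0005,"spin":0},{"gripper":0,"dx":0,"dy":0,"dz":0,"spin":0},{"gripper":0,"dx":0,"dy":0,"dz":0,"spin":0}]}}

```text
time: 7.3
ee_pos: [0.6333, 0.0898, 0.0652]
eef_rot: [0.005, 1.0, 0.0, 0.0]
ft_force: [0.7, -0.1, 5.4]
width: 0.0003
```

Emit:
{"name": "arm_command", "arguments": {"increments": [{"gripper":0,"dx":0,"dy":0,"dz":0.0005,"spin":0},{"gripper":0,"dx":0,"dy":0,"dz":0.0005,"spin":0},{"gripper":0,"dx":0,"dy":0,"dz":0.0003,"spin":0},{"gripper":0,"dx":0,"dy":0,"dz":0.0003,"spin":0},{"gripper":0,"dx":0,"dy":0,"dz":0.0002,"spin":0},{"gripper":0,"dx":0,"dy":0,"dz":0,"spin":0},{"gripper":0,"dx":0,"dy":0,"dz":0,"spin":0},{"gripper":0,"dx":0,"dy":0,"dz":0,"spin":0}]}}

```text
time: 8.3
ee_pos: [0.6333, 0.0898, 0.0642]
eef_rot: [0.005, 1.0, 0.0, 0.0]
ft_force: [-3.9, -0.0, 12.6]
width: 0.0004
```

Emit:
{"name": "arm_command", "arguments": {"increments": [{"gripper":0,"dx":0,"dy":0,"dz":0.0003,"spin":0},{"gripper":0,"dx":0,"dy":0,"dz":0,"spin":0},{"gripper":0,"dx":0,"dy":0,"dz":-0.002,"spin":0},{"gripper":0,"dx":0,"dy":0,"dz":-0.002,"spin":0},{"gripper":0,"dx":0,"dy":0,"dz":-0.002,"spin":0},{"gripper":0,"dx":0,"dy":0,"dz":-0.002,"spin":0},{"gripper":0,"dx":0,"dy":0,"dz":0,"spin":0},{"gripper":0,"dx":0,"dy":0,"dz":0,"spin":0}]}}

```text
time: 9.3
ee_pos: [0.6329, 0.0898, 0.0706]
eef_rot: [0.005, 1.0, -0.0, -0.0]
ft_force: [0.6, -0.4, 0.1]
width: 0.0002
```

Emit:
{"name": "arm_command", "arguments": {"increments": [{"gripper":0,"dx":0,"dy":0,"dz":-0.012,"spin":0},{"gripper":0,"dx":0,"dy":0,"dz":-0.012,"spin":0},{"gripper":0,"dx":0,"dy":-0.029,"dz":0,"spin":0},{"gripper":0,"dx":0,"dy":-0.029,"dz":0,"spin":0},{"gripper":0,"dx":0,"dy":-0.029,"dz":0,"spin":0},{"gripper":0,"dx":0,"dy":-0.029,"dz":0,"spin":0},{"gripper":0,"dx":0,"dy":0,"dz":0,"spin":0},{"gripper":0,"dx":0,"dy":0,"dz":0,"spin":0}]}}

```text
time: 10.3
ee_pos: [0.6323, -0.0252, 0.0955]
eef_rot: [0.005, 1.0, 0.0, 0.0]
ft_force: [-0.4, 0.6, -1.3]
width: 0.0004
```

```bash
python3 - <<'E'
from bench import cams,read_state
from h import *
for k in range(2):
    cv2.imwrite(f"pics/s{k}3.png",cams.camera(("scene","wrist")[k])[:,:,::-1])
im=cv2.imread("pics/s03.png");a=cv2.resize(im[185:270,300:400],None,fx=4,fy=4,interpolation=cv2.INTER_CUBIC)
b=cv2.resize(cv2.imread("pics/s13.png")[:,:],None,fx=.62,fy=.62)
h=max(a.shape[0],b.shape[0]);a=np.pad(a,((0,h-a.shape[0]),(0,0),(0,0)));b=np.pad(b,((0,h-b.shape[0]),(0,0),(0,0)))
cv2.imwrite("pics/m3.png",np.hstack([a,b]))
E
```

```text
(no output)
```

View pics/m3.png

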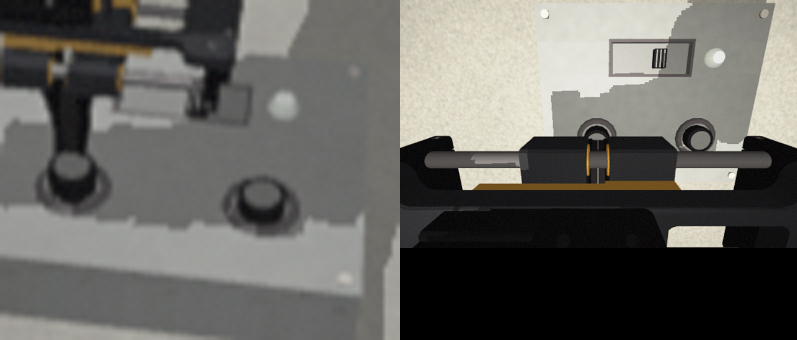

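The scene crop shows the +y button (260,195) sitting lower than before, so it has latched. Next I'll feel the -y button.

Emit:
{"name": "arm_command", "arguments": {"increments": [{"gripper":0,"dx":0,"dy":0,"dz":0.008,"spin":0},{"gripper":0,"dx":0,"dy":0,"dz":0.006,"spin":0},{"gripper":0,"dx":0,"dy":0,"dz":0.003,"spin":0},{"gripper":0,"dx":0,"dy":0,"dz":0.003,"spin":0},{"gripper":0,"dx":0,"dy":0,"dz":0.003,"spin":0},{"gripper":0,"dx":0,"dy":0,"dz":0.002,"spin":0},{"gripper":0,"dx":0,"dy":0,"dz":0,"spin":0},{"gripper":0,"dx":0,"dy":0,"dz":0,"spin":0}]}}

```text
time: 11.4
ee_pos: [0.632, -0.0261, 0.0701]
eef_rot: [0.005, 1.0, 0.0, 0.0]
ft_force: [-3.2, 1.0, 4.0]
width: 0.0007
```

About 4 N at z = 70 mm means this button is out as well, so I'll press it.

Emit:
{"name": "arm_command", "arguments": {"increments": [{"gripper":0,"dx":0,"dy":0,"dz":0.001,"spin":0},{"gripper":0,"dx":0,"dy":0,"dz":0.001,"spin":0},{"gripper":0,"dx":0,"dy":0,"dz":0.001,"spin":0},{"gripper":0,"dx":0,"dy":0,"dz":0.001,"spin":0},{"gripper":0,"dx":0,"dy":0,"dz":0.0005,"spin":0},{"gripper":0,"dx":0,"dy":0,"dz":0.0005,"spin":0},{"gripper":0,"dx":0,"dy":0,"dz":0,"spin":0},{"gripper":0,"dx":0,"dy":0,"dz":0,"spin":0}]}}

```text
time: 12.4
ee_pos: [0.6321, -0.0262, 0.0652]
eef_rot: [0.005, 1.0, 0.0, 0.0]
ft_force: [-4.4, 0.6, 5.3]
width: 0.0004
```

Emit:
{"name": "arm_command", "arguments": {"increments": [{"gripper":0,"dx":0,"dy":0,"dz":0.0005,"spin":0},{"gripper":0,"dx":0,"dy":0,"dz":0.0005,"spin":0},{"gripper":0,"dx":0,"dy":0,"dz":0.0003,"spin":0},{"gripper":0,"dx":0,"dy":0,"dz":0.0003,"spin":0},{"gripper":0,"dx":0,"dy":0,"dz":0.0002,"spin":0},{"gripper":0,"dx":0,"dy":0,"dz":0,"spin":0},{"gripper":0,"dx":0,"dy":0,"dz":0,"spin":0},{"gripper":0,"dx":0,"dy":0,"dz":0,"spin":0}]}}

```text
time: 13.4
ee_pos: [0.6322, -0.0262, 0.0642]
eef_rot: [0.005, 1.0, 0.0, 0.0]
ft_force: [-7.3, 1.7, 12.8]
width: 0.0005
```

Emit:
{"name": "arm_command", "arguments": {"increments": [{"gripper":0,"dx":0,"dy":0,"dz":0.0003,"spin":0},{"gripper":0,"dx":0,"dy":0,"dz":0,"spin":0},{"gripper":0,"dx":0,"dy":0,"dz":-0.002,"spin":0},{"gripper":0,"dx":0,"dy":0,"dz":-0.002,"spin":0},{"gripper":0,"dx":0,"dy":0,"dz":-0.002,"spin":0},{"gripper":0,"dx":0,"dy":0,"dz":-0.002,"spin":0},{"gripper":0,"dx":0,"dy":0,"dz":0,"spin":0},{"gripper":0,"dx":0,"dy":0,"dz":0,"spin":0}]}}

```text
time: 14.4
ee_pos: [0.6319, -0.0263, 0.0707]
eef_rot: [0.005, 1.0, -0.0, -0.0]
ft_force: [-0.9, 0.1, -0.6]
width: -0.0001
```

Emit:
{"name": "arm_command", "arguments": {"increments": [{"gripper":0,"dx":0,"dy":0,"dz":-0.015,"spin":0},{"gripper":0,"dx":0,"dy":0,"dz":-0.015,"spin":0},{"gripper":0,"dx":0.022,"dy":0.009,"dz":0,"spin":0},{"gripper":0,"dx":0.022,"dy":0.009,"dz":0,"spin":0},{"gripper":0,"dx":0.022,"dy":0.009,"dz":0,"spin":0},{"gripper":0,"dx":0.021,"dy":0.01,"dz":0,"spin":0},{"gripper":0,"dx":0,"dy":0,"dz":0.01,"spin":0},{"gripper":0,"dx":0,"dy":0,"dz":0.01,"spin":0}]}}

```text
time: 15.4
ee_pos: [0.5462, 0.0115, 0.0811]
eef_rot: [0.005, 1.0, 0.0, 0.001]
ft_force: [0.7, 0.3, 0.3]
width: 0.0001
```

Emit:
{"name": "arm_command", "arguments": {"increments": [{"gripper":0,"dx":0,"dy":0,"dz":0.005,"spin":0},{"gripper":0,"dx":0,"dy":0,"dz":0.005,"spin":0},{"gripper":0,"dx":0,"dy":0,"dz":0.005,"spin":0},{"gripper":0,"dx":0,"dy":0,"dz":0,"spin":0},{"gripper":0,"dx":0,"dy":0,"dz":0,"spin":0},{"gripper":0,"dx":0,"dy":0,"dz":0,"spin":0},{"gripper":0,"dx":0,"dy":0,"dz":0,"spin":0},{"gripper":0,"dx":0,"dy":0,"dz":0,"spin":0}]}}

```text
time: 16.4
ee_pos: [0.5454, 0.0117, 0.0659]
eef_rot: [0.005, 1.0, 0.0, 0.0]
ft_force: [0.4, 0.7, -0.0]
width: 0.0005
```

```bash
python3 - <<'E'
from bench import cams,read_state
from h import *
for k in range(2):
    cv2.imwrite(f"pics/s{k}4.png",cams.camera(("scene","wrist")[k])[:,:,::-1])
im=cv2.imread("pics/s04.png");a=cv2.resize(im[180:270,290:400],None,fx=4,fy=4,interpolation=cv2.INTER_CUBIC)
cv2.imwrite("pics/m4.png",a)
E
```

```text
(no output)
```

View pics/m4.png

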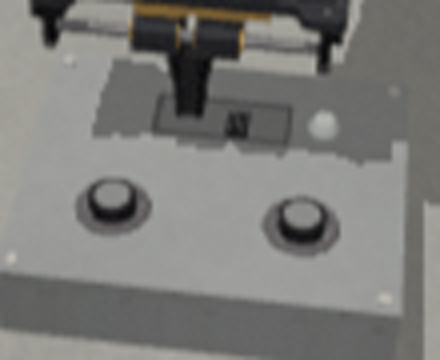

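View pics/s14.png

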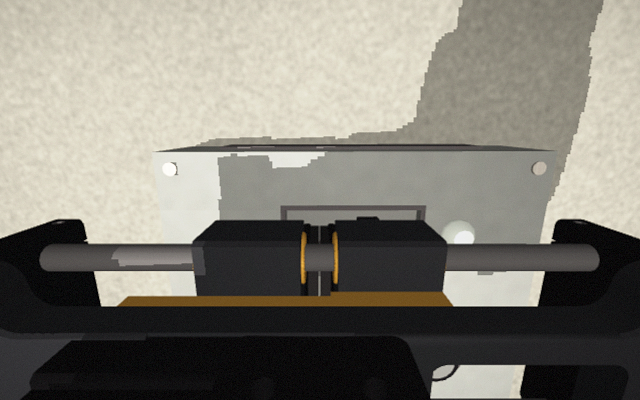

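Both caps now sit at the same low height, and the fingertip is over the empty part of the slot. I'll descend into it.

Emit:
{"name": "arm_command", "arguments": {"increments": [{"gripper":0,"dx":0,"dy":0,"dz":0.003,"spin":0},{"gripper":0,"dx":0,"dy":0,"dz":0.003,"spin":0},{"gripper":0,"dx":0,"dy":0,"dz":0.003,"spin":0},{"gripper":0,"dx":0,"dy":0,"dz":0.002,"spin":0},{"gripper":0,"dx":0,"dy":0,"dz":0.002,"spin":0},{"gripper":0,"dx":0,"dy":0,"dz":0,"spin":0},{"gripper":0,"dx":0,"dy":0,"dz":0,"spin":0},{"gripper":0,"dx":0,"dy":0,"dz":0,"spin":0}]}}

```text
time: 17.5
ee_pos: [0.5454, 0.0117, 0.0529]
eef_rot: [0.005, 1.0, 0.0, 0.0]
ft_force: [0.5, 0.2, 0.1]
width: 0.0005
```

Emit:
{"name": "arm_command", "arguments": {"increments": [{"gripper":0,"dx":0,"dy":0.003,"dz":0,"spin":0},{"gripper":0,"dx":0,"dy":0.003,"dz":0,"spin":0},{"gripper":0,"dx":0,"dy":0.003,"dz":0,"spin":0},{"gripper":0,"dx":0,"dy":0.003,"dz":0,"spin":0},{"gripper":0,"dx":0,"dy":0.003,"dz":0,"spin":0},{"gripper":0,"dx":0,"dy":0.003,"dz":0,"spin":0},{"gripper":0,"dx":0,"dy":0.003,"dz":0,"spin":0},{"gripper":0,"dx":0,"dy":0.003,"dz":0,"spin":0}]}}

```text
time: 18.5
ee_pos: [0.5456, 0.0357, 0.0528]
eef_rot: [0.005, 1.0, -0.0, -0.0]
ft_force: [-0.1, -2.2, -0.1]
width: 0.0004
```

Emit:
{"name": "arm_command", "arguments": {"increments": [{"gripper":0,"dx":0,"dy":0.001,"dz":0,"spin":0},{"gripper":0,"dx":0,"dy":0.001,"dz":0,"spin":0},{"gripper":0,"dx":0,"dy":0.001,"dz":0,"spin":0},{"gripper":0,"dx":0,"dy":0.001,"dz":0,"spin":0},{"gripper":0,"dx":0,"dy":0.001,"dz":0,"spin":0},{"gripper":0,"dx":0,"dy":0.001,"dz":0,"spin":0},{"gripper":0,"dx":0,"dy":0,"dz":0,"spin":0},{"gripper":0,"dx":0,"dy":0,"dz":0,"spin":0}]}}

```text
time: 19.5
ee_pos: [0.5456, 0.0419, 0.0528]
eef_rot: [0.005, 1.0, 0.0, -0.0]
ft_force: [-0.5, -0.5, -0.3]
width: 0.0006
```

```bash
python3 - <<'E'
from bench import cams
from h import *
im=cams.camera("scene")[:,:,::-1];cv2.imwrite("pics/m5.png",cv2.resize(im[180:270,290:400],None,fx=5,fy=5,interpolation=cv2.INTER_CUBIC))
E
```

```text
(no output)
```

View pics/m5.png

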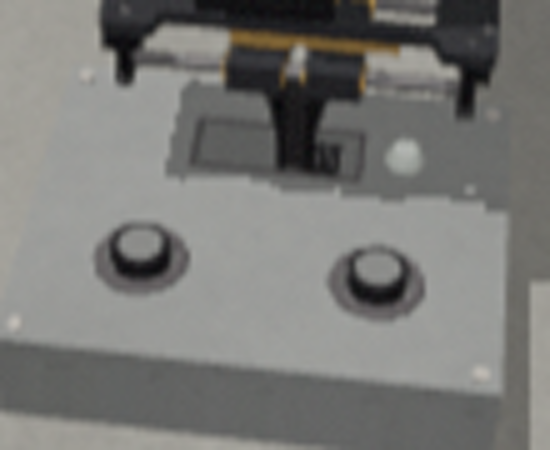

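The finger is in contact with the block at about (325,158), which has roughly 10 mm still to go.

Emit:
{"name": "arm_command", "arguments": {"increments": [{"gripper":0,"dx":0,"dy":0.001,"dz":0,"spin":0},{"gripper":0,"dx":0,"dy":0.001,"dz":0,"spin":0},{"gripper":0,"dx":0,"dy":0.001,"dz":0,"spin":0},{"gripper":0,"dx":0,"dy":0.001,"dz":0,"spin":0},{"gripper":0,"dx":0,"dy":0.001,"dz":0,"spin":0},{"gripper":0,"dx":0,"dy":0.001,"dz":0,"spin":0},{"gripper":0,"dx":0,"dy":0.001,"dz":0,"spin":0},{"gripper":0,"dx":0,"dy":0,"dz":0,"spin":0}]}}

```text
time: 20.55
ee_pos: [0.5457, 0.0489, 0.0528]
eef_rot: [0.005, 1.0, 0.0, 0.0]
ft_force: [-0.9, 0.6, 0.1]
width: 0.0006
```

Emit:
{"name": "arm_command", "arguments": {"increments": [{"gripper":0,"dx":0,"dy":0.0005,"dz":0,"spin":0},{"gripper":0,"dx":0,"dy":0.0005,"dz":0,"spin":0},{"gripper":0,"dx":0,"dy":0.0005,"dz":0,"spin":0},{"gripper":0,"dx":0,"dy":0.0005,"dz":0,"spin":0},{"gripper":0,"dx":0,"dy":0,"dz":0,"spin":0},{"gripper":0,"dx":0,"dy":0,"dz":0,"spin":0},{"gripper":0,"dx":0,"dy":0,"dz":0,"spin":0},{"gripper":0,"dx":0,"dy":0,"dz":0,"spin":0}]}}

```text
time: 21.55
ee_pos: [0.5458, 0.0508, 0.0528]
eef_rot: [0.005, 1.0, 0.0, 0.0]
ft_force: [-0.0, 0.4, -0.5]
width: 0.0008
```

Emit:
{"name": "arm_command", "arguments": {"increments": [{"gripper":0,"dx":0,"dy":0.0005,"dz":0,"spin":0},{"gripper":0,"dx":0,"dy":0.0005,"dz":0,"spin":0},{"gripper":0,"dx":0,"dy":0.0005,"dz":0,"spin":0},{"gripper":0,"dx":0,"dy":0.0005,"dz":0,"spin":0},{"gripper":0,"dx":0,"dy":0,"dz":0,"spin":0},{"gripper":0,"dx":0,"dy":0,"dz":0,"spin":0},{"gripper":0,"dx":0,"dy":0,"dz":0,"spin":0},{"gripper":0,"dx":0,"dy":0,"dz":0,"spin":0}]}}

```text
time: 22.55
ee_pos: [0.5458, 0.0518, 0.0528]
eef_rot: [0.006, 1.0, -0.0, -0.0]
ft_force: [-1.0, -5.5, 1.3]
width: 0.0007
```

Emit:
{"name": "arm_command", "arguments": {"increments": [{"gripper":0,"dx":0,"dy":0.0005,"dz":0,"spin":0},{"gripper":0,"dx":0,"dy":0.0005,"dz":0,"spin":0},{"gripper":0,"dx":0,"dy":0,"dz":0,"spin":0},{"gripper":0,"dx":0,"dy":0,"dz":0,"spin":0},{"gripper":0,"dx":0,"dy":0,"dz":0,"spin":0},{"gripper":0,"dx":0,"dy":0,"dz":0,"spin":0},{"gripper":0,"dx":0,"dy":0,"dz":0,"spin":0},{"gripper":0,"dx":0,"dy":0,"dz":0,"spin":0}]}}

```text
time: 23.55
ee_pos: [0.5458, 0.0519, 0.0528]
eef_rot: [0.006, 1.0, -0.001, -0.0]
ft_force: [-1.0, -7.8, 1.1]
width: 0.0002
```

The block is hard against its end stop: the position held still while the force rose. I'll back off, lift clear and check.

Emit:
{"name": "arm_command", "arguments": {"increments": [{"gripper":0,"dx":0,"dy":-0.002,"dz":0,"spin":0},{"gripper":0,"dx":0,"dy":-0.003,"dz":0,"spin":0},{"gripper":0,"dx":0,"dy":-0.003,"dz":0,"spin":0},{"gripper":0,"dx":0,"dy":0,"dz":0,"spin":0},{"gripper":0,"dx":0,"dy":0,"dz":-0.01,"spin":0},{"gripper":0,"dx":0,"dy":0,"dz":-0.02,"spin":0},{"gripper":0,"dx":0,"dy":0,"dz":-0.03,"spin":0},{"gripper":0,"dx":0,"dy":0,"dz":-0.03,"spin":0}]}}

```text
time: 24.55
ee_pos: [0.5457, 0.0458, 0.1445]
eef_rot: [0.005, 1.0, 0.0, 0.0]
ft_force: [1.2, -0.9, 0.3]
width: 0.0002
```

Emit:
{"name": "arm_command", "arguments": {"increments": [{"gripper":0,"dx":0,"dy":0,"dz":-0.03,"spin":0},{"gripper":0,"dx":-0.02,"dy":0,"dz":-0.01,"spin":0},{"gripper":0,"dx":-0.02,"dy":0,"dz":0,"spin":0},{"gripper":0,"dx":-0.02,"dy":0,"dz":0,"spin":0},{"gripper":0,"dx":-0.02,"dy":0,"dz":0,"spin":0},{"gripper":0,"dx":0,"dy":0,"dz":0,"spin":0},{"gripper":0,"dx":0,"dy":0,"dz":0,"spin":0},{"gripper":0,"dx":0,"dy":0,"dz":0,"spin":0}]}}

```text
time: 25.55
ee_pos: [0.6252, 0.045, 0.1832]
eef_rot: [0.005, 1.0, 0.0, 0.0]
ft_force: [-0.3, 0.3, -0.1]
width: 0.0004
```

```bash
python3 - <<'E'
from bench import cams,read_state
from h import *
s=read_state();print(s['time'],s['ee_pos'],s['ft_force'])
i=cams.camera_info("wrist");im=cams.camera("wrist")[:,:,::-1];cv2.imwrite("pics/w6.png",im)
def W(q,P):
    c,s=np.cos(q[2]),np.sin(q[2]);P=np.array(P);return np.c_[q[0]+c*P[:,0]-s*P[:,1],q[1]+s*P[:,0]+c*P[:,1],P[:,2]]
q=(.593,.0315,-.0085)
for h in(.068,.076):print(h,proj(W(q,[(.04,.058,h),(.04,-.058,h)]),i).round(1))
print(proj(W(q,[(.04,.058,.06),(.04,-.058,.06),(-.048,.035,.056)]),i).round(1))
im=cams.camera("scene")[:,:,::-1];cv2.imwrite("pics/m6.png",cv2.resize(im[180:270,290:400],None,fx=5,fy=5,interpolation=cv2.INTER_CUBIC))
E
```

```text
25.55 [0.62518402 0.04496925 0.18318987] [-0.32956394  0.28563478 -0.05977349]
0.068 [[364.1 204.8]
 [248.  205. ]]
0.076 [[365.3 207. ]
 [246.  207.1]]
[[362.9 202.8]
 [249.8 203. ]
 [341.7 113.6]]
```

View pics/w6.png

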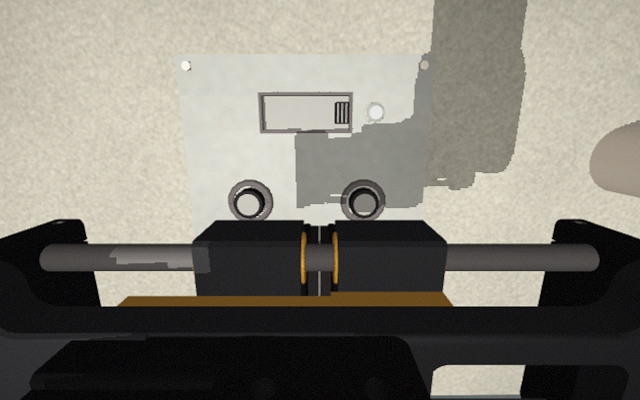

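View pics/m6.png

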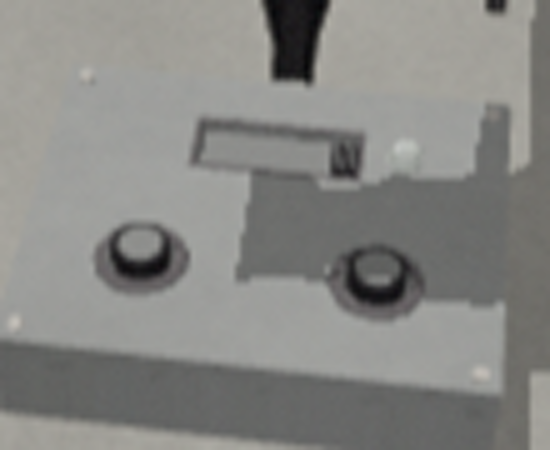

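The wrist view shows the switch at the lamp end of its slot (342,112), where I predicted (341.7,113.6) for fully home. Both caps are low inside their collars, at (248,204) and (364,204), which matches the latched height.

```bash
python3 -c "
from bench import job
print(job.close_job())"
```

```text
the job is handed in; nothing more can be done
None
```

The console is closed down: both buttons are latched, and the switch is fully home at the lamp end. I handed the job in at about 25.6 s with the gripper well clear of everything.

- **Buttons:** Both were out, each pushing back with about 4 to 5 N at z = 70 mm. I pressed each one slowly to its stop, reaching about 12.7 N at z = 64.2 mm, and let it rise. After release I felt no force at z = 70.6 mm on either, so both had stayed in.
- **Switch:** Only then did I push the switch with the shut fingertips. It stopped moving at its end while the force rose to 7.8 N. I then backed off and lifted clear.
- **Last checks:** In the final pictures the block is where the fully home position should be, within about 2 px. Both caps are at the latched height. The final force reading was near zero.
- **Disagreements:** The camera estimates of the console's position differed by up to about 5 mm in x, which did not affect the presses or the slot. My first close-up suggested the +y button was already in. Feeling it showed it was out, and I went by that.
- **Other objects:** I never went near the mug, stamp or stapler, but took no final overhead picture to confirm they had not moved.

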